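# Raise the fan test station's guard to its loading mark

### The arm

A 6-joint arm with a two-finger parallel gripper is mounted at the origin on the work surface. World frame = base frame: x ahead of the robot, y to its left, z up, the work surface at z = 0. Lengths are in m, angles in rad, forces in N, time in s.
With the tool pointing down it reaches from about 0.35 to 0.875 m from the base axis. Payload 4.2 kg.
Tool frame: the origin (TCP) lies on the centre line of the jaws, within the pads' length; the fingertips stand 19 mm ahead of it and the grasp point (between the pads) is the TCP; z points along the fingers, y is the line along which they close (so a half turn about z gives the same grasp; the last joint's range is limited). The gripper opens to 85 mm and grips with 20 to 120 N. Pads are 22 mm wide; open, the fingers measure 114 mm over their backs; the gripper's body (76 mm by 85 mm) begins 54 mm behind the grasp point. The pads swing forward as they close: fully open they stand 13 mm farther back than shut.
Start: joints at [-0.876, 0.385, 0.008, 0, -1.194, -0.259], TCP at [0.264, -0.567, 0.25] pointing down, gripper open.
Joint ranges: [-3.14, 3.14], [-1.21, 2.06], [-1.07, 1.41], [-3.16, 2.05], [-2.99, -0.16], [-3.1, 3.1]. Speed limits (rad/s): [2.79, 2.79, 3.14, 3.14, 3.14, 3.14].

### API

Orientations are given as a unit quaternion [w, x, y, z].
In Python, from cell import sensors, imaging, ticket gives the robot as it stands.
- The arm moves only by the shell command python3 -m handwheel 'ROWS' [FORCE]. ROWS is JSON, a list of rows, each an object of numbers: "hand": the opening, from 0 (shut) to 1 (fully open); "dx", "dy", "dz": the shift along the tool's x, y, z in mm; "ax", "ay", "az": the turn, a rotation vector about the tool's x, y, z in degrees. In form: [{"hand": .., "dx": .., "dy": .., "dz": .., "ax": .., "ay": .., "az": ..}, ...]. A call has exactly 8 rows; each row is the pose to reach, as a shift and turn from the pose commanded when the call began, along the tool's axes at that moment; what a row does not reach only later rows make up. A row lasts 1/10 s, in which the tool goes at most 50 mm and 8.59 degrees, less where a joint would pass 70% of its speed; a pose out of reach is approached as far as the arm can. A call with a gripper value outside its range is refused whole. The fingers move at their own pace and stop on an object; FORCE is the grip in N (left out, the last holds). Time passes only in rows, so rows that repeat a pose let the fingers close, or fill a call up. It gives the time, the measured TCP pose, the force, the opening and the grip force at its end, in the units of the state.
- sensors.get_obs(): the state, without advancing time (a new reading comes with each control period).
- imaging.camera(name): name is "scene" or "top" or "wrist"; returns a dict with "pixels" (480x640x3 uint8, blue, green, red), "range_z" (480x640 float32, m along the optical axis (not along the pixel's ray), 0 where there is no reading), "fovy" (degrees; the focal length in pixels is half the picture's height over the tangent of half this angle, whatever the lens; pixels are square), "cx", "cy" (the principal point, pixels), "k1" (the pictures are not rectified: a ray, as slopes to the right and down, at radius r is drawn at 1 + k1 r^2 times it, then the intrinsics apply), "pose" (4x4, takes a point from camera to world coordinates). Camera axes: x right, y down, z forward; pixel columns grow to the right and rows downward; lengths in m; the calibration is good to about 2 mm. A picture is of the moment at which its call begins.
- ticket.close_job(): hands the job in; it is judged then, once.
The state is a dict: "clock": time; "joints": joint angles; "joint_velocities": joint speeds; "joint_efforts": joint torques, N m; "tcp_pos": TCP position; "tool_rot": TCP orientation; "ft_force": force on the tool from outside, world axes, zero at the start; "moment": the same for the moment, N m; "opening": finger opening in m; "grasp_force": force on a finger pad.
Only numpy, scipy, OpenCV 4.12 (cv2) and the standard library are available. Lean on these libraries where they do the work, as an engineer would, in place of code of your own. Each camera call takes 0.05 s, during which the arm holds its last target. There are 200 camera calls.

### The job

Two test stations with sliding guards stand on the bench. Raise the guard of the one that holds the black fan base until the underside of its lip is level with the steel pointer clamped on that station's own upright, and leave it standing there, so that the next fan base can be passed in. Leave the guard of the other station, the one with the shallow metal dish, as it is.

Things in the scene. Friction and masses are not known exactly. Their poses are not given: they have to be found in the camera images.
- fan_guard: Sliding guard facing the robot's right: panel 176 wide, 100 tall; along its bottom an aluminium lip 170 wide, 12 thick, flat below, out 65 mm, apron sloping up from its front edge to the panel. Origin: middle of the lip's front lower edge. z up, x into the station (to the left), y along the lip. Starts 60-85 above bare bench. 2-5 N from below raises it, it stays where left; stop at 235.
- fan_pointer_tip (a point): Height mark: level steel plate 6 thick, 30 wide, atop a black clamp on the fan station's farther upright (its -y side), sticking out beside the lip's end and 10 mm past it (the guard passes freely), with a short arm to the far side. Point: its front end at mid-thickness. Its z, 145 to 205 mm, is the height wanted for the lip's underside. Axes as the guard's.
- fan_station: Fixed station holding a black domed fan base (150 mm across, steel and copper motor on top). Origin on the bench midway between two 30 mm square uprights (210 apart, crossbar top at 365), 75 behind the lip's front edge. x into the station (to the robot's left), z up. Base plate 12 thick, 240 wide, from x -10 to 180. 150 mm or more free before the lip. Left or right of the other.
- dish_guard: Guard of the other station (shallow round aluminium dish, 150 mm across, inside), about 0.57 m left or right of the fan station and facing the same way: same build, size, origin and axes as the fan guard, as easily moved, with a pointer of its own. Not to be moved.

How it is judged:
At the end, for the whole second after the job is handed in: The underside of the fan station guard's lip stands within 15 mm of the height of its pointer and at rest, and the other station's guard is within 15 mm of where it was (z of fan_guard in the frame of fan_pointer_tip between -0.015 and 0.015 m and linear speed of fan_guard below 0.01 m/s and distance of dish_guard from where it was at the start of the episode below 0.015 m); the robot touches nothing.
It fails at once if the dish station's guard is moved by more than 15 mm (distance of dish_guard from where it was at the start of the episode above 0.015 m).
It also fails if it takes over 38 s, if anything falls off the work surface, if the arm or the gripper's body presses on something with over 40 N, if the wrist force passes 120 N, or if a joint passes its speed limit or range.

## Working session

There is one attempt and no reset: what is moved stays moved. The work goes in short steps, Python scripts to look and compute and a shell command to move; the robot and the scene stay as the last step left them, time stands still between calls to the robot, and variables do not carry over. Pictures are saved under pics/ and viewed, at most 10 in all, crops included, and the job is handed in when it is done.

```bash
mkdir -p pics; ls
cat > h.py <<'E'
import numpy as np, cv2, pickle
from cell import sensors, imaging, ticket
def grab(n,tag):
    c=imaging.camera(n); pickle.dump(c,open(f'pics/{tag}.pkl','wb')); cv2.imwrite(f'pics/{tag}.png',c['pixels']); return c
def load(tag): return pickle.load(open(f'pics/{tag}.pkl','rb'))
def K(c):
    f=240/np.tan(np.radians(c['fovy'])/2); return np.array([[f,0,c['cx']],[0,f,c['cy']],[0,0,1.]]),np.array([c['k1'],0,0,0,0.])
def cloud(c):
    k,d=K(c); v,u=np.mgrid[0:480,0:640]; p=np.stack([u,v],-1).reshape(-1,1,2).astype(float)
    r=cv2.undistortPoints(p,k,d).reshape(480,640,2); z=c['range_z']
    P=np.dstack([r*z[...,None],z]); W=P@c['pose'][:3,:3].T+c['pose'][:3,3]; W[z==0]=np.nan; return W
E
python3 - <<'E'
from h import *
for n in('scene','top','wrist'):
    c=grab(n,n+'0'); print(n,c['fovy'],c['k1'],np.round(c['pose'],3).tolist(),(c['range_z']>0).mean())
o=sensors.get_obs(); print(o)
cv2.imwrite('pics/a.png',cv2.resize(np.vstack([load('scene0')['pixels'],load('top0')['pixels']]),(400,600)))
E
```

```text
pics
scene 48.59274793245835 -0.016311380846800342 [[0.171, 0.92, -0.352, 1.005], [0.985, -0.163, 0.052, -0.02], [-0.01, -0.356, -0.934, 1.181], [0.0, 0.0, 0.0, 1.0]] 0.9961328125
top 57.668117459917426 -0.07520590810310132 [[0.006, -0.99, 0.139, 0.503], [-1.0, -0.007, -0.004, 0.013], [0.005, -0.139, -0.99, 0.947], [0.0, 0.0, 0.0, 1.0]] 0.995791015625
wrist 58.341548713834655 -0.09159439767572877 [[-0.421, 0.876, 0.235, 0.204], [0.907, 0.407, 0.111, -0.593], [0.002, 0.26, -0.966, 0.372], [0.0, 0.0, 0.0, 1.0]] 0.9958984375
{'clock': 0.15, 'joints': array([-8.76369280e-01,  3.85373885e-01,  6.93747870e-03, -3.59479821e-04,
       -1.19401390e+00, -2.58610872e-01]), 'joint_velocities': array([ 0.0004704 , -0.00440763,  0.00455502,  0.00133306, -0.0012086 ,
       -0.00056528]), 'joint_efforts': array([-6.87244096e-05, -3.92677975e+01,  1.88580984e+01,  4.18858096e+00,
       -3.40605577e-03, -1.09642198e-05]), 'tcp_pos': array([ 0.26369091, -0.56619267,  0.24947451]), 'tool_rot': array([-2.30867177e-04, -2.16122874e-01,  9.76365808e-01,  8.11497795e-04]), 'ft_force': array([-0.83952576, -0.12050192, -0.33507847]), 'moment': array([ 0.01157326, -0.0204262 ,  0.00155829]), 'grasp_force': 0.0, 'opening': 0.0852808872715386}
```

View pics/scene0.png

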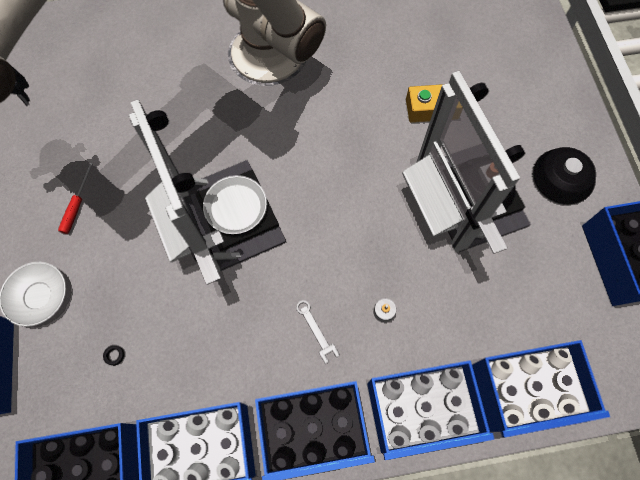

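View pics/top0.png

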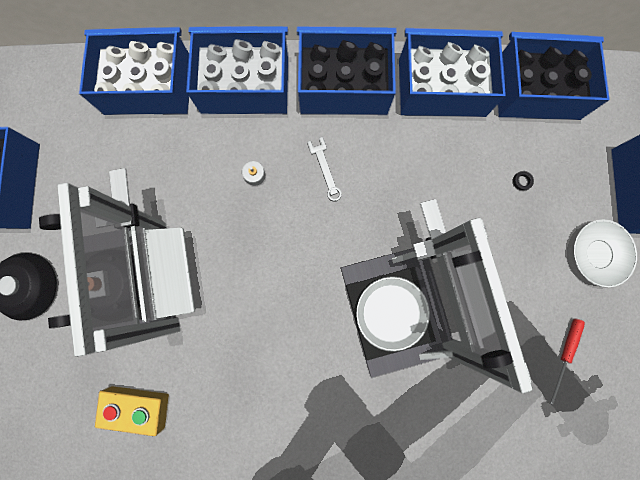

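The fan station is the one at +y: right in the scene picture at (465,160), left in the top picture at (125,270), with the copper motor at top (95,283). Its lip is at top (170,270). A white plate near top (120,188) and scene (490,235) belongs to the far upright. The dish station is at −y.

Run:
```python
from h import *
c=load('top0');s=load('scene0');W=cloud(c);S=cloud(s)
a=cv2.resize(c['pixels'][150:370,40:220],(490,600),interpolation=3)
b=cv2.resize(s['pixels'][60:290,395:540],(310,490),interpolation=3); b=cv2.copyMakeBorder(b,0,110,0,0,0)
cv2.imwrite('pics/crop1.png',np.hstack([a,b]))
np.set_printoptions(linewidth=200)
print('top lip region rows'); 
for v in range(165,345,8): print(v,[tuple((W[v,u]*1000).round().astype(int)) for u in (112,120,128,136,144,155,170,185,191)])
print('scene')
for v in range(205,265,8): print(v,[tuple((S[v,u]*1000).round().astype(int)) for u in range(440,510,8)])
```

```text
top lip region rows
165 [(np.int64(790), np.int64(485), np.int64(2)), (np.int64(790), np.int64(467), np.int64(0)), (np.int64(790), np.int64(448), np.int64(2)), (np.int64(790), np.int64(429), np.int64(1)), (np.int64(790), np.int64(411), np.int64(1)), (np.int64(791), np.int64(387), np.int64(-2)), (np.int64(790), np.int64(350), np.int64(3)), (np.int64(790), np.int64(316), np.int64(2)), (np.int64(790), np.int64(302), np.int64(1))]
173 [(np.int64(717), np.int64(389), np.int64(191)), (np.int64(717), np.int64(374), np.int64(193)), (np.int64(771), np.int64(446), np.int64(2)), (np.int64(772), np.int64(429), np.int64(-1)), (np.int64(771), np.int64(409), np.int64(3)), (np.int64(771), np.int64(384), np.int64(1)), (np.int64(771), np.int64(349), np.int64(1)), (np.int64(771), np.int64(314), np.int64(3)), (np.int64(772), np.int64(302), np.int64(-1))]
181 [(np.int64(702), np.int64(387), np.int64(193)), (np.int64(702), np.int64(372), np.int64(193)), (np.int64(753), np.int64(446), np.int64(-1)), (np.int64(752), np.int64(426), np.int64(2)), (np.int64(753), np.int64(408), np.int64(1)), (np.int64(753), np
[... 11298 characters left out ...]
, np.int64(3)), (np.int64(659), np.int64(373), np.int64(3)), (np.int64(662), np.int64(392), np.int64(1)), (np.int64(665), np.int64(411), np.int64(1)), (np.int64(669), np.int64(428), np.int64(4)), (np.int64(671), np.int64(448), np.int64(1)), (np.int64(674), np.int64(467), np.int64(-1))]
261 [(np.int64(668), np.int64(313), np.int64(3)), (np.int64(672), np.int64(331), np.int64(5)), (np.int64(675), np.int64(349), np.int64(4)), (np.int64(678), np.int64(368), np.int64(3)), (np.int64(682), np.int64(386), np.int64(5)), (np.int64(683), np.int64(406), np.int64(-1)), (np.int64(687), np.int64(424), np.int64(-1)), (np.int64(690), np.int64(443), np.int64(-2)), (np.int64(692), np.int64(463), np.int64(-5))]
```

View pics/crop1.png

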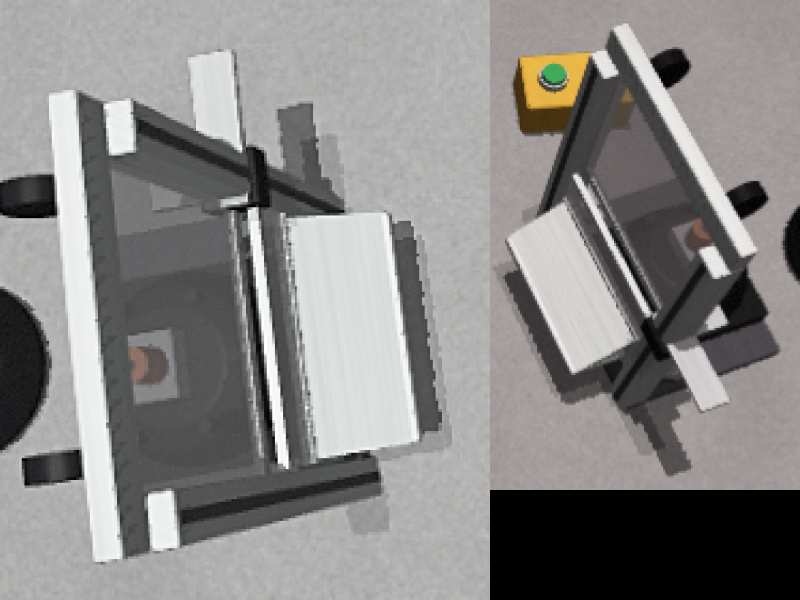

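The crops show the fan station's lip facing −y, with its front edge at top (190,270). A black clamp sits on the far upright at about (640,350,180) mm. The steel plate's top face is at z≈193 mm, with its arm running to x≈720 mm. Next I'll work out the lip pose and the tool targets.

```bash
cat >> h.py <<'E'
from scipy.spatial.transform import Rotation as R
def rot(q): return R.from_quat([q[1],q[2],q[3],q[0]])
def rel(p,Rt):
    o=sensors.get_obs(); r=rot(o['tool_rot']); print('mm',(r.inv().apply(np.array(p)-o['tcp_pos'])*1000).round(),'deg',np.degrees((r.inv()*R.from_matrix(Rt)).as_rotvec()).round(1))
E
python3 - <<'E'
from h import *
for t in('top0','scene0'):
    W=cloud(load(t)); P=W[(W[...,0]>.42)&(W[...,0]<.68)&(W[...,1]>.24)&(W[...,1]<.33)&(W[...,2]>.06)&(W[...,2]<.125)]
    # front edge direction: min y per x bin
    xs=np.arange(.48,.62,.01); e=[]
    for x in xs:
        q=P[abs(P[:,0]-x)<.005]
        if len(q)>3: i=q[:,1].argsort()[:4]; e.append([x,q[i,1].mean(),q[i,2].mean(),q[:,2].min()])
    e=np.array(e); k=np.polyfit(e[:,0],e[:,1],1); print(t,'y=',k,'ang',np.degrees(np.arctan(k[0])),'z edge',e[:,2].round(3),e[:,3].round(3), 'P x',P[:,0].min(),P[:,0].max())
    Q=W[(W[...,0]>.665)&(W[...,0]<.74)&(W[...,1]>.3)&(W[...,1]<.42)&(W[...,2]>.15)&(W[...,2]<.25)]; print('plate z',np.median(Q[:,2]),Q.min(0),Q.max(0))
    D=W[(W[...,0]>.3)&(W[...,0]<.75)&(W[...,1]>-.5)&(W[...,1]<-.05)&(W[...,2]>.03)]; print('dish',D.min(0),D.max(0))
a=np.array([k[0]*-1,1,0]); a/=np.linalg.norm(a)
o=sensors.get_obs(); r=rot(o['tool_rot']); print('tool axes\n',r.as_matrix().round(3)); print('cam in tool',r.inv().apply(load('wrist0')['pose'][:3,3]-o['tcp_pos']).round(3)); print(a)
E
```

```text
top0 y= [0.18707258 0.16870599] ang 10.595995901324505 z edge [0.082 0.085 0.084 0.084 0.084 0.083 0.086 0.083 0.083 0.084 0.083 0.082
 0.085 0.082 0.082] [0.078 0.079 0.079 0.078 0.077 0.08  0.081 0.076 0.079 0.079 0.081 0.078
 0.079 0.078 0.078] P x 0.4216537163022952 0.6333568638475905
plate z 0.19278593312800413 [0.66510484 0.35442508 0.18585963] [0.72727872 0.39495751 0.19661068]
dish [ 0.37204672 -0.2833797   0.03000024] [ 0.68003077 -0.05081338  0.37513837]
scene0 y= [0.18816254 0.16884086] ang 10.65632251636451 z edge [0.085 0.086 0.087 0.085 0.088 0.084 0.086 0.084 0.084 0.084 0.084 0.084
 0.084 0.084 0.086] [0.077 0.084 0.081 0.077 0.076 0.077 0.079 0.08  0.08  0.082 0.084 0.078
 0.078 0.079 0.077] P x 0.4206019756214797 0.631367467856702
plate z 0.19285100260286686 [0.66555168 0.35584209 0.18687123] [0.72432858 0.39597884 0.19988716]
dish [ 0.31483122 -0.43371256  0.0300045 ] [ 0.67898746 -0.05028007  0.59996069]
tool axes
 [[-0.907 -0.422 -0.001]
 [-0.422  0.907  0.001]
 [ 0.     0.002 -1.   ]]
cam in tool [ 0.066  0.001 -0.122]
[-0.1849175   0.98275405  0.        ]
```

```bash
python3 -m handwheel '[{"hand":0,"dx":0,"dy":0,"dz":-50,"ax":0,"ay":0,"az":0},{"hand":0,"dx":0,"dy":0,"dz":-100,"ax":0,"ay":0,"az":0},{"hand":0,"dx":0,"dy":0,"dz":-150,"ax":0,"ay":0,"az":0},{"hand":0,"dx":0,"dy":0,"dz":-200,"ax":0,"ay":0,"az":0},{"hand":0,"dx":0,"dy":0,"dz":-250,"ax":0,"ay":0,"az":0},{"hand":0,"dx":0,"dy":0,"dz":-280,"ax":0,"ay":0,"az":0},{"hand":0,"dx":0,"dy":0,"dz":-280,"ax":0,"ay":0,"az":0},{"hand":0,"dx":0,"dy":0,"dz":-280,"ax":0,"ay":0,"az":0}]'
python3 - <<'E'
from h import *
a=np.array([-.185,.983,0]); Rt=np.stack([[0,0,1],[.983,.185,0],a],1)
rel([.52,.0,.50],Rt)
E
```

```text
clock: 0.95
tcp_pos: [0.2641, -0.5666, 0.5302]
tool_rot: [0.0, -0.216, 0.976, 0.0]
ft_force: [0.1, -0.2, -1.0]
opening: 0.0002
grasp_force: 0.0
mm [-471.  405.   30.] deg [-79.7  61.9  79.7]
```

```bash
python3 -m handwheel '[{"hand":0,"dx":-35,"dy":31,"dz":0,"ax":0,"ay":0,"az":7},{"hand":0,"dx":-70,"dy":62,"dz":0,"ax":0,"ay":0,"az":14},{"hand":0,"dx":-105,"dy":93,"dz":0,"ax":0,"ay":0,"az":21},{"hand":0,"dx":-140,"dy":124,"dz":0,"ax":0,"ay":0,"az":28},{"hand":0,"dx":-175,"dy":155,"dz":0,"ax":0,"ay":0,"az":35},{"hand":0,"dx":-210,"dy":186,"dz":0,"ax":0,"ay":0,"az":42},{"hand":0,"dx":-245,"dy":217,"dz":0,"ax":0,"ay":0,"az":49},{"hand":0,"dx":-280,"dy":248,"dz":0,"ax":0,"ay":0,"az":56}]'
python3 - <<'E'
from h import *
a=np.array([-.185,.983,0]); Rt=np.stack([a,[.983,.185,0],[0,0,-1]],1)
rel([.54,.03,.50],Rt); print(sensors.get_obs()['joints'].round(2))
E
```

```text
clock: 1.75
tcp_pos: [0.412, -0.2238, 0.5285]
tool_rot: [-0.002, 0.267, 0.964, 0.0]
ft_force: [1.3, 0.0, -0.0]
opening: -0.0005
grasp_force: 0.0
mm [ 21. 284.  28.] deg [-0.1 -0.2 48.4]
[-0.15  0.05  0.25 -0.   -1.77 -1.96]
```

```bash
python3 -m handwheel '[{"hand":0,"dx":3,"dy":45,"dz":3,"ax":0,"ay":0,"az":7},{"hand":0,"dx":6,"dy":90,"dz":6,"ax":0,"ay":0,"az":14},{"hand":0,"dx":9,"dy":135,"dz":10,"ax":0,"ay":0,"az":21},{"hand":0,"dx":12,"dy":180,"dz":14,"ax":0,"ay":0,"az":28},{"hand":0,"dx":15,"dy":225,"dz":20,"ax":0,"ay":0,"az":35},{"hand":0,"dx":20,"dy":270,"dz":25,"ax":0,"ay":0,"az":42},{"hand":0,"dx":21,"dy":284,"dz":28,"ax":0,"ay":0,"az":48.4},{"hand":0,"dx":21,"dy":284,"dz":28,"ax":0,"ay":0,"az":48.4}]'
python3 - <<'E'
from h import *
a=np.array([-.185,.983,0]); Rt=np.stack([[0,0,1],[.983,.185,0],a],1)
rel([.54,.08,.40],Rt); print(sensors.get_obs()['joints'].round(2))
E
```

```text
clock: 2.55
tcp_pos: [0.5531, -0.0317, 0.4955]
tool_rot: [-0.013, 0.606, 0.796, 0.007]
ft_force: [-0.9, -0.3, -0.0]
opening: -0.0001
grasp_force: 0.0
mm [108.  18.  99.] deg [-4.  88.3  3.5]
[ 0.22  0.21  0.37 -0.03 -1.73 -3.1 ]
```

```bash
python3 -m handwheel '[{"hand":0,"dx":40,"dy":5,"dz":25,"ax":0,"ay":8,"az":0},{"hand":0,"dx":80,"dy":10,"dz":50,"ax":0,"ay":16,"az":0},{"hand":0,"dx":115,"dy":20,"dz":85,"ax":0,"ay":24,"az":0},{"hand":0,"dx":145,"dy":30,"dz":120,"ax":-1,"ay":32,"az":1},{"hand":0,"dx":165,"dy":40,"dz":155,"ax":-2,"ay":40,"az":2},{"hand":0,"dx":180,"dy":45,"dz":190,"ax":-3,"ay":48,"az":2},{"hand":0,"dx":180,"dy":45,"dz":210,"ax":-3,"ay":56,"az":3},{"hand":0,"dx":180,"dy":45,"dz":215,"ax":-3,"ay":64,"az":3}]'
python3 - <<'E'
from h import *
a=np.array([-.185,.983,0]); Rt=np.stack([[0,0,1],[.983,.185,0],a],1)
rel([.569,.153,.26],Rt); print(sensors.get_obs()['joints'].round(2))
E
```

```text
clock: 3.35
tcp_pos: [0.5444, 0.1599, 0.2876]
tool_rot: [-0.42, 0.528, 0.651, 0.348]
ft_force: [0.2, -0.1, -0.9]
opening: -0.0001
grasp_force: 0.0
mm [-30.  22.   1.] deg [-0.7 23.9  0.8]
[-0.03  0.44  0.12 -1.1  -1.64 -2.74]
```

```bash
python3 -m handwheel '[{"hand":0,"dx":-10,"dy":7,"dz":0,"ax":0,"ay":8,"az":0},{"hand":0,"dx":-20,"dy":15,"dz":0,"ax":0,"ay":16,"az":0},{"hand":0,"dx":-30,"dy":22,"dz":0,"ax":-0.7,"ay":23.9,"az":0.8},{"hand":0,"dx":-30,"dy":22,"dz":0,"ax":-0.7,"ay":23.9,"az":0.8},{"hand":0,"dx":-30,"dy":22,"dz":0,"ax":-0.7,"ay":23.9,"az":0.8},{"hand":0,"dx":-30,"dy":22,"dz":0,"ax":-0.7,"ay":23.9,"az":0.8},{"hand":0,"dx":-30,"dy":22,"dz":0,"ax":-0.7,"ay":23.9,"az":0.8},{"hand":0,"dx":-30,"dy":22,"dz":0,"ax":-0.7,"ay":23.9,"az":0.8}]'
python3 - <<'E'
from h import *
a=np.array([-.185,.983,0]); Rt=np.stack([[0,0,1],[.983,.185,0],a],1)
rel([.569,.153,.05],Rt); print(sensors.get_obs()['joints'].round(2))
grab('wrist','w1');grab('scene','s1')
cv2.imwrite('pics/c2.png',np.vstack([cv2.resize(load('w1')['pixels'],(400,300)),cv2.resize(load('s1')['pixels'],(400,300))]))
E
```

```text
clock: 4.15
tcp_pos: [0.5703, 0.1529, 0.2657]
tool_rot: [-0.54, 0.45, 0.55, 0.451]
ft_force: [0.1, 0.0, 0.2]
opening: 0.0002
grasp_force: 0.0
mm [-216.   -3.    2.] deg [-0.1  0.5  0.6]
[-0.15  0.65  0.14 -1.39 -1.86 -2.6 ]
```

View pics/c2.png

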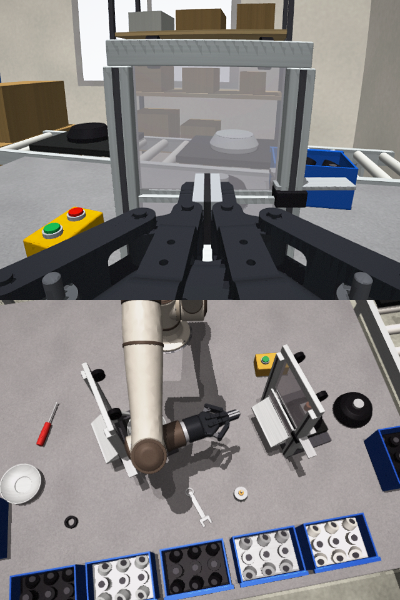

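The upper picture is the wrist view. The fingers sit central in front of the fan guard, and the steel plate lies on the black clamp at about (310,185), level with the plate I measured. In the lower, scene picture the wrist hub is near the dish station at (148,455), so I'll check its clearance before going down.

Run:
```python
from h import *
W=cloud(load('s1')); W0=cloud(load('scene0')); T0=cloud(load('top0'))
m=(W[...,2]-W0[...,2]>.05)&(W[...,0]>.35)
A=W[m]; 
a=np.array([-.185,.983]); tcp=np.array([.570,.153]); n=np.array([.983,.185])
for lo in np.arange(-.05,-.5,-.03)-0:
    s=(A[:,:2]-tcp)@a; q=A[(s<lo+.03)&(s>=lo)]
    if len(q)>5: l=(q[:,:2]-tcp)@n; print('arm s %.2f'%lo,'lat',np.percentile(l,[1,99]).round(3),'z',np.percentile(q[:,2],[5,98]).round(3))
O=np.vstack([W0.reshape(-1,3),T0.reshape(-1,3)]); O=O[(O[:,2]>.02)&(O[:,0]>.3)]
s=(O[:,:2]-tcp)@a; l=(O[:,:2]-tcp)@n
for lo in np.arange(-.1,-.46,-.03):
    for w in((-.2,-.1),(-.1,0),(0,.1),(.1,.2)):
        q=O[(s<lo+.03)&(s>=lo)&(l>=w[0])&(l<w[1])]
        if len(q)>5: print('obst s %.2f'%lo,w,len(q),np.percentile(q[:,2],95).round(3))
```

```text
arm s -0.05 lat [-0.041  0.045] z [0.259 0.284]
arm s -0.08 lat [-0.057  0.062] z [0.262 0.287]
arm s -0.11 lat [-0.041  0.046] z [0.268 0.297]
arm s -0.14 lat [-0.195  0.038] z [0.272 0.588]
arm s -0.17 lat [-0.184  0.037] z [0.281 0.609]
arm s -0.20 lat [-0.185  0.04 ] z [0.291 0.614]
arm s -0.23 lat [-0.204  0.043] z [0.297 0.607]
arm s -0.26 lat [-0.162  0.134] z [0.446 0.574]
arm s -0.29 lat [-0.079  0.144] z [0.445 0.516]
arm s -0.32 lat [-0.024  0.142] z [0.429 0.474]
arm s -0.35 lat [-0.031  0.03 ] z [0.285 0.313]
obst s -0.19 (-0.2, -0.1) 35 0.034
obst s -0.19 (-0.1, 0) 35 0.035
obst s -0.22 (-0.2, -0.1) 1191 0.054
obst s -0.22 (-0.1, 0) 241 0.034
obst s -0.25 (-0.2, -0.1) 1174 0.04
obst s -0.25 (-0.1, 0) 297 0.054
obst s -0.28 (-0.2, -0.1) 1193 0.038
obst s -0.28 (-0.1, 0) 318 0.053
obst s -0.31 (-0.2, -0.1) 1180 0.04
obst s -0.31 (-0.1, 0) 423 0.054
obst s -0.34 (-0.2, -0.1) 1167 0.054
obst s -0.34 (-0.1, 0) 1394 0.373
obst s -0.37 (-0.2, -0.1) 3730 0.367
obst s -0.37 (-0.1, 0) 3980 0.368
obst s -0.37 (0, 0.1) 612 0.162
obst s -0.40 (-0.2, -0.1) 470 0.367
obst s -0.40 (-0.1, 0) 494 0.337
obst s -0.40 (0, 0.1) 38 0.161
obst s -0.43 (-0.2, -0.1) 446 0.121
obst s -0.43 (-0.1, 0) 278 0.116
```

```bash
python3 -m handwheel '[{"hand":0,"dx":0,"dy":-3,"dz":25,"ax":0,"ay":-8,"az":0},{"hand":0,"dx":0,"dy":-3,"dz":50,"ax":0,"ay":-16,"az":0},{"hand":0,"dx":-20,"dy":-3,"dz":50,"ax":0,"ay":-24,"az":0},{"hand":0,"dx":-60,"dy":-3,"dz":50,"ax":0,"ay":-25,"az":0},{"hand":0,"dx":-100,"dy":-3,"dz":50,"ax":0,"ay":-25,"az":0},{"hand":0,"dx":-130,"dy":-3,"dz":50,"ax":0,"ay":-25,"az":0},{"hand":0,"dx":-150,"dy":-3,"dz":50,"ax":0,"ay":-25,"az":0},{"hand":0,"dx":-150,"dy":-3,"dz":50,"ax":0,"ay":-25,"az":0}]'
python3 - <<'E'
from h import *
c=np.cos(np.radians(25));s=np.sin(np.radians(25)); a=np.array([-.185,.983,0]); u=np.array([0,0,1.]);Rt=np.stack([c*u+s*a,[.983,.185,0],c*a-s*u],1)
rel([.560,.202,.045],Rt); rel([.545,.281,.045],Rt); o=sensors.get_obs(); print(o['joints'].round(2)); 
grab('scene','s2'); W=cloud(load('s2')); W0=cloud(load('scene0'))
m=(W[...,2]-W0[...,2]>.03)&(W[...,0]>.35)
A=W[m];tcp=np.array([.570,.153]);a=a[:2];n=np.array([.983,.185]); S=(A[:,:2]-tcp)@a
for lo in np.arange(.1,-.5,-.04):
    q=A[(S<lo+.04)&(S>=lo)]
    if len(q)>5: l=(q[:,:2]-tcp)@n; print('arm s %.2f'%lo,'lat',np.percentile(l,[1,99]).round(3),'z',np.percentile(q[:,2],[2,98]).round(3))
cv2.imwrite('pics/s2c.png',load('s2')['pixels'][60:300,100:560])
E
```

```text
clock: 5.05
tcp_pos: [0.5581, 0.2, 0.1102]
tool_rot: [-0.412, 0.539, 0.651, 0.341]
ft_force: [-0.8, -0.0, 0.9]
opening: -0.0001
grasp_force: 0.0
mm [-58.   2.  29.] deg [-0.1  0.4  0. ]
mm [-24.   2. 102.] deg [-0.1  0.4  0. ]
[ 0.03  0.68  0.03 -1.13 -1.42 -2.49]
arm s 0.06 lat [-0.013  0.007] z [0.109 0.119]
arm s 0.02 lat [-0.033  0.028] z [0.109 0.139]
arm s -0.02 lat [-0.061  0.058] z [0.121 0.163]
arm s -0.06 lat [-0.058  0.055] z [0.138 0.204]
arm s -0.10 lat [-0.169  0.127] z [0.202 0.598]
arm s -0.14 lat [-0.173  0.154] z [0.374 0.601]
arm s -0.18 lat [-0.198  0.154] z [0.373 0.588]
arm s -0.22 lat [-0.034  0.121] z [0.262 0.381]
arm s -0.26 lat [-0.039  0.045] z [0.24  0.289]
arm s -0.30 lat [-0.024  0.028] z [0.222 0.259]
```

View pics/s2c.png

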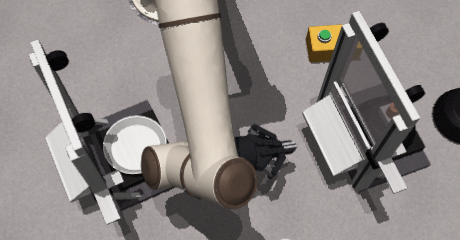

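The scene crop shows the tool tilted down in front of the fan lip at (330,135). The wrist tail at (150,165) is clear above the dish. Next I go down, then under the lip.

```bash
python3 -m handwheel '[{"hand":0,"dx":5,"dy":2,"dz":22,"ax":0,"ay":0,"az":0},{"hand":0,"dx":-10,"dy":2,"dz":32,"ax":0,"ay":0,"az":0},{"hand":0,"dx":-25,"dy":2,"dz":40,"ax":0,"ay":0,"az":0},{"hand":0,"dx":-40,"dy":2,"dz":48,"ax":0,"ay":0,"az":0},{"hand":0,"dx":-47,"dy":2,"dz":52,"ax":0,"ay":0,"az":0},{"hand":0,"dx":-47,"dy":2,"dz":52,"ax":0,"ay":0,"az":0},{"hand":0,"dx":-47,"dy":2,"dz":52,"ax":0,"ay":0,"az":0},{"hand":0,"dx":-47,"dy":2,"dz":52,"ax":0,"ay":0,"az":0}]'
python3 - <<'E'
from h import *
c=np.cos(np.radians(25));s=np.sin(np.radians(25)); a=np.array([-.185,.983,0]); u=np.array([0,0,1.]);Rt=np.stack([c*u+s*a,[.983,.185,0],c*a-s*u],1)
rel([.545,.281,.045],Rt); rel([.545,.281,.155],Rt)
E
```

```text
clock: 5.9
tcp_pos: [0.5574, 0.2264, 0.0487]
tool_rot: [-0.409, 0.538, 0.652, 0.343]
ft_force: [-0.1, -0.4, 0.5]
opening: -0.0
grasp_force: 0.0
mm [21. -2. 52.] deg [0.1 0.4 0.4]
mm [120.  -1.   5.] deg [0.1 0.4 0.4]
```

```bash
python3 -m handwheel '[{"hand":0,"dx":4,"dy":0,"dz":10,"ax":0,"ay":0,"az":0},{"hand":0,"dx":8,"dy":-1,"dz":20,"ax":0,"ay":0,"az":0},{"hand":0,"dx":12,"dy":-1,"dz":30,"ax":0,"ay":0,"az":0},{"hand":0,"dx":16,"dy":-2,"dz":40,"ax":0,"ay":0,"az":0},{"hand":0,"dx":21,"dy":-2,"dz":52,"ax":0,"ay":0,"az":0},{"hand":0,"dx":21,"dy":-2,"dz":52,"ax":0,"ay":0,"az":0},{"hand":0,"dx":21,"dy":-2,"dz":52,"ax":0,"ay":0,"az":0},{"hand":0,"dx":21,"dy":-2,"dz":52,"ax":0,"ay":0,"az":0}]'
python3 - <<'E'
from h import *
c=np.cos(np.radians(25));s=np.sin(np.radians(25)); a=np.array([-.185,.983,0]); u=np.array([0,0,1.]);Rt=np.stack([c*u+s*a,[.983,.185,0],c*a-s*u],1)
rel([.545,.281,.075],Rt);rel([.545,.281,.155],Rt)
E
```

```text
clock: 6.7
tcp_pos: [0.5446, 0.281, 0.0447]
tool_rot: [-0.41, 0.538, 0.652, 0.343]
ft_force: [-0.6, 0.2, 0.7]
opening: 0.0001
grasp_force: 0.0
mm [ 27.   1. -13.] deg [0.1 0.4 0.3]
mm [100.   1. -47.] deg [0.1 0.4 0.3]
```

```bash
python3 -m handwheel '[{"hand":0,"dx":9,"dy":0,"dz":-4,"ax":0,"ay":0,"az":0},{"hand":0,"dx":18,"dy":0,"dz":-8,"ax":0,"ay":0,"az":0},{"hand":0,"dx":27,"dy":0,"dz":-13,"ax":0,"ay":0,"az":0},{"hand":0,"dx":36,"dy":0,"dz":-17,"ax":0,"ay":0,"az":0},{"hand":0,"dx":45,"dy":0,"dz":-21,"ax":0,"ay":0,"az":0},{"hand":0,"dx":54,"dy":0,"dz":-25,"ax":0,"ay":0,"az":0},{"hand":0,"dx":63,"dy":0,"dz":-29,"ax":0,"ay":0,"az":0},{"hand":0,"dx":68,"dy":0,"dz":-32,"ax":0,"ay":0,"az":0}]'
cat > m.py <<'E'
from h import *
import sys
def meas(tag):
    W=cloud(grab('scene',tag)); T=cloud(grab('top',tag+'t')); W=np.vstack([W.reshape(-1,3),T.reshape(-1,3)])
    a=np.array([-.185,.983]); n=np.array([.983,.185]); s=(W[:,:2]-[.547,.271])@a; l=(W[:,:2]-[.547,.271])@n
    m=(s>.064)&(s<.085)&(abs(l)<.08)&(W[:,2]>.1)
    # apron: height as a function of s; same measured before
    for nm,lo,hi in(('front',0,.01),('mid',.02,.04)):
        q=W[(s>lo)&(s<hi)&(l>.03)&(l<.08)&(W[:,2]>.05)]; q2=W[(s>lo)&(s<hi)&(l<-.03)&(l>-.08)&(W[:,2]>.05)]
        print(nm,[round(float(np.median(x[:,2])),4) if len(x) else None for x in(q,q2)],len(q),len(q2))
if len(sys.argv)>1: meas(sys.argv[1])
E
python3 m.py m1
python3 - <<'E'
import h,m
from h import *
import pickle
h.grab=lambda n,t: load('scene0' if n=='scene' else 'top0'); m.grab=h.grab
m.meas('x'); print(sensors.get_obs()['ft_force'])
E
```

```text
clock: 7.5
tcp_pos: [0.5444, 0.281, 0.1212]
tool_rot: [-0.409, 0.538, 0.652, 0.343]
ft_force: [-0.5, -3.2, -2.2]
opening: 0.0002
grasp_force: 1.8
front [0.1507, 0.1508] 317 317
mid [0.1676, 0.1676] 617 611
front [0.0877, 0.0878] 283 269
mid [0.1055, 0.1054] 546 547
[ 0.36620606  0.2481849  -0.62871636]
```

```bash
python3 -m handwheel '[{"hand":0,"dx":8,"dy":0,"dz":-4,"ax":0,"ay":0,"az":0},{"hand":0,"dx":16,"dy":0,"dz":-8,"ax":0,"ay":0,"az":0},{"hand":0,"dx":24,"dy":0,"dz":-11,"ax":0,"ay":0,"az":0},{"hand":0,"dx":32,"dy":0,"dz":-15,"ax":0,"ay":0,"az":0},{"hand":0,"dx":39,"dy":0,"dz":-18,"ax":0,"ay":0,"az":0},{"hand":0,"dx":44,"dy":0,"dz":-21,"ax":0,"ay":0,"az":0},{"hand":0,"dx":48,"dy":0,"dz":-22,"ax":0,"ay":0,"az":0},{"hand":0,"dx":49,"dy":0,"dz":-23,"ax":0,"ay":0,"az":0}]'
python3 m.py m2
```

```text
clock: 8.4
tcp_pos: [0.5438, 0.2815, 0.1747]
tool_rot: [-0.41, 0.538, 0.652, 0.343]
ft_force: [2.3, -0.0, -2.6]
opening: 0.0
grasp_force: 1.2
front [0.204, 0.2039] 350 350
mid [0.2207, 0.2206] 721 713
```

```bash
python3 -m handwheel '[{"hand":0,"dx":-8,"dy":0,"dz":4,"ax":0,"ay":0,"az":0},{"hand":0,"dx":-16,"dy":0,"dz":8,"ax":0,"ay":0,"az":0},{"hand":0,"dx":-23,"dy":0,"dz":11,"ax":0,"ay":0,"az":0},{"hand":0,"dx":-30,"dy":0,"dz":-4,"ax":0,"ay":0,"az":0},{"hand":0,"dx":-37,"dy":0,"dz":-20,"ax":0,"ay":0,"az":0},{"hand":0,"dx":-43,"dy":0,"dz":-33,"ax":0,"ay":0,"az":0},{"hand":0,"dx":-48,"dy":0,"dz":-44,"ax":0,"ay":0,"az":0},{"hand":0,"dx":-48,"dy":0,"dz":-44,"ax":0,"ay":0,"az":0}]'
python3 m.py m3
python3 - <<'E'
from h import *
c=grab('wrist','w3')
W0=cloud(load('scene0'));W3=cloud(load('m3')); D=(W0[...,2]>.05)&(W0[...,1]<-.2)&(W0[...,0]>.3)&(W0[...,0]<.7)&np.isfinite(W3[...,2])
print('dish dz median',np.median((W3-W0)[D],0))
E
```

```text
clock: 9.3
tcp_pos: [0.556, 0.2203, 0.1497]
tool_rot: [-0.409, 0.539, 0.651, 0.343]
ft_force: [0.6, -0.4, -0.0]
opening: -0.0002
grasp_force: 0.0
front [0.2041, 0.2042] 351 343
mid [0.2207, 0.2209] 716 713
dish dz median [-0.0007563  -0.00033726 -0.00141396]
```

View pics/w3.png

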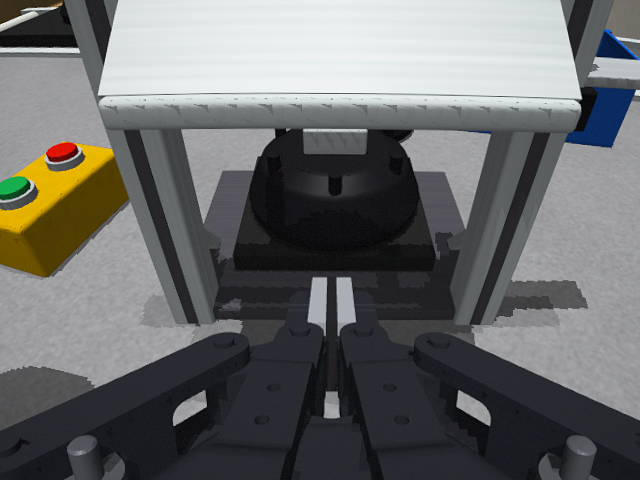

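The wrist view shows the raised guard with the lip's lower front edge at row ~130. The black fan base is behind it, the pointer plate is at (610,68), and the fingers are free. I'll measure the lip edge and the plate directly.

Run:
```python
from h import *
W=cloud(load('w3'))
for u in(150,230,420,540): print(u,[(v,W[v,u].round(3).tolist()) for v in range(96,136,4)][::1][-8:])
print([(v,W[v,610].round(3).tolist()) for v in range(54,92,3)])
```

```text
150 [(104, [0.484, 0.264, 0.2]), (108, [0.484, 0.262, 0.199]), (112, [0.484, 0.262, 0.198]), (116, [0.483, 0.262, 0.196]), (120, [0.483, 0.262, 0.195]), (124, [0.482, 0.263, 0.193]), (128, [0.482, 0.262, 0.191]), (132, [0.443, 0.315, 0.159])]
230 [(104, [0.511, 0.268, 0.2]), (108, [0.511, 0.267, 0.199]), (112, [0.511, 0.266, 0.198]), (116, [0.511, 0.267, 0.196]), (120, [0.511, 0.267, 0.195]), (124, [0.51, 0.267, 0.193]), (128, [0.51, 0.267, 0.192]), (132, [0.351, 0.607, -0.001])]
420 [(104, [0.574, 0.279, 0.201]), (108, [0.574, 0.279, 0.199]), (112, [0.574, 0.278, 0.198]), (116, [0.575, 0.279, 0.196]), (120, [0.575, 0.28, 0.195]), (124, [0.575, 0.279, 0.193]), (128, [0.575, 0.28, 0.192]), (132, [0.592, 0.655, -0.002])]
540 [(104, [0.615, 0.287, 0.202]), (108, [0.615, 0.288, 0.2]), (112, [0.616, 0.288, 0.199]), (116, [0.616, 0.286, 0.198]), (120, [0.617, 0.288, 0.195]), (124, [0.617, 0.287, 0.195]), (128, [0.617, 0.287, 0.193]), (132, [0.618, 0.288, 0.191])]
[(54, [0.835, 0.766, 0.09]), (57, [0.834, 0.76, 0.087]), (60, [0.674, 0.384, 0.191]), (63, [0.672, 0.379, 0.191]), (66, [0.67, 0.373, 0.191]), (69, [0.668, 0.368, 0.192]), (72, [0.667, 0.363, 0.191]), (75, [0.666, 0.359, 0.191]), (78, [0.665, 0.357, 0.191]), (81, [0.666, 0.356, 0.189]), (84, [0.667, 0.358, 0.187]), (87, [0.668, 0.359, 0.186]), (90, [0.809, 0.669, 0.074])]
```

```bash
python3 -c "
from cell import ticket; print(ticket.close_job())"
```

```text
the job is handed in; nothing more can be done
None
```

I raised the fan station guard and handed the job in: its lip underside measures about 191 mm against the pointer's 189 mm, the dish guard shows no movement beyond measurement noise, and the arm is clear of everything.

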